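# Point out the hub parts in assembly order

### The arm

A 6-joint arm with a two-finger parallel gripper is mounted at the origin on a cart in front of the work surface, level with it; the furniture and walls round the work are solid. World frame = base frame: x ahead of the robot, y to its left, z up, the work surface at z = 0. Lengths are in m, angles in rad, forces in N, time in s.
With the tool pointing down it reaches from about 0.275 to 0.725 m from the base axis. Payload 5.6 kg.
Tool frame: the origin (TCP) lies at the very end of the fingers, on their centre line; the grasp point (between the pads) lies 19 mm behind it (ctrl.grasp_offset is the distance from the TCP to the grasp point, in m); z points along the fingers, y is the line along which they close (so a half turn about z gives the same grasp; the last joint's range is limited). The gripper opens to 85 mm and grips with 20 to 120 N. Pads are 22 mm wide; open, the fingers measure 114 mm over their backs; the gripper's body (76 mm by 85 mm) begins 54 mm behind the grasp point. The pads swing forward as they close: fully open they stand 13 mm farther back than shut.
Start: joints at [-0.861, 0.255, 0.108, 0, -1.424, -0.285], TCP at [0.227, -0.501, 0.231] pointing down, gripper open.
Joint ranges: [-2.95, 2.95], [-1.21, 1.97], [-1.09, 1.5], [-2.87, 1.71], [-2.94, -0.07], [-3.05, 3.05]. Speed limits (rad/s): [2.57, 2.57, 3.14, 3.14, 3.14, 3.14].

### API

Orientations are given as a rotation vector (axis times angle).
In Python, from bench import ctrl, imaging, job gives the robot as it stands.
- The arm moves only by the tool apply_moves, never from a script. Its argument "deltas" is a list of rows, each a list of 3 entries, a list of its own where there are three numbers: the closure, from -1 (fully open) to 1 (shut), so that 0 is half open, then the shift along the tool's x, y, z in units of 60 cm (1.0 is 60 cm), then the turn, a rotation vector about the tool's x, y, z in units of pi/4 rad (1.0 is pi/4 rad). In form: [[hand, [x, y, z], [rx, ry, rz]], ...]. A call has 1 to 20 rows; each row shifts and turns the commanded pose from where the row before left it, along the tool's axes as they then stand; what a row does not reach is not made up. A row lasts 1/8 s, in which the tool goes at most 62.5 mm and 10.7 degrees, less where a joint would pass 70% of its speed; a pose out of reach is approached as far as the arm can. A call with a number of a shift or a turn outside -1 to 1 is refused whole. A call with a gripper value outside its range is refused whole. The fingers move at their own pace and stop on an object; "newtons" is the grip in N (left out, the last holds). Time passes only in rows, so rows that do not move let the fingers close. It gives the time, the measured TCP pose, the force, the opening and the grip force at its end, in the units of the state.
- ctrl.sense(): the state, without advancing time (a new reading comes with each control period).
- imaging.camera(name): name is "side" or "top"; returns a dict with "pixels" (420x560x3 uint8, red, green, blue), "camera_matrix" (3x3 intrinsics, pixels), "R" (3x3) and "t" (3): a world point X has camera coordinates R X + t. Camera axes: x right, y down, z forward; pixel columns grow to the right and rows downward; lengths in m; the calibration is good to about 2 mm. A picture is of the moment at which its call begins. There is no depth.
- job.finish_job(): hands the job in; it is judged then, once.
The state is a dict: "clock": time; "joint_pos": joint angles; "joint_vel": joint speeds; "joint_torque": joint torques, N m; "tcp_pos": TCP position; "tcp_rot": TCP orientation; "wrist_force": force on the tool from outside, world axes, zero at the start; "ft_torque": the same for the moment, N m; "gripper_width": finger opening in m; "grip_force": force on a finger pad.
Only numpy, scipy, OpenCV 4.12 (cv2) and the standard library are available. Lean on these libraries where they do the work, as an engineer would, in place of code of your own. Each camera call takes 0.05 s, during which the arm holds its last target. There are 200 camera calls.

### The job

Show the welder which parts of the hub go together, in order: point down at the middle of the tube standing on end, then of the gear ring lying flat, then of the tall stepped spindle cap, holding the fingertips still about 2 cm above each for two seconds. Touch and move nothing, keep the fingertips well up when passing over other parts, and finish still pointing at the spindle cap.

Things in the scene. Friction and masses are not known exactly. Their poses are not given: they have to be found in the camera images.
- tube_pin_top (a point): middle of the open upper end of a plain brown steel tube that stands upright on its end, 63 mm across and 85 mm tall; the point lies 85 mm above the table, on the tube's axis, level with its rim; z up
- gear_ring_top (a point): middle of a brown toothed gear ring lying flat, 94 mm across, 16 mm thick, with a large round hole; the point lies over the middle of the hole, level with the ring's upper face, 16 mm above the table; z up
- spindle_cap_top (a point): middle of the top of a brown turned cap that stands on its round 64 mm bolt flange and steps up to a narrow neck, 55 mm tall; the point lies on its axis, level with the top of the neck, 55 mm above the table; z up. A smaller, much flatter disc with a hub also lies on the table: it is scenery and not meant
- lug_tube_top (a point): bystander: short wide brown tube lying on its side, with a flat lug welded on low at one side, 98 x 80 x 61 mm; the point lies over the middle of that outline, 61 mm above the table
- forged_arm_top (a point): bystander: flat-sided brown forged arm lying down, with an eye at one end, 34 x 121 x 38 mm; the point lies over its middle, 38 mm above the table
- elbow_top (a point): bystander: small curved pipe elbow lying flat, 36 x 76 x 20 mm; the point lies over its middle, 20 mm above the table
- bush_top (a point): bystander: solid-looking brown cylinder lying on its side, 38 x 58 x 38 mm; the point lies over its middle, 38 mm above the table
- stub_pin_top (a point): bystander: short grey-brown headed pin lying on its side, 25 x 36 x 25 mm; the point lies over its middle, 25 mm above the table
Things that resemble listed ones, but are neither listed nor needed, are in the scene too. What is shaped like the part that bears spindle_cap_top but white is not meant.

How it is judged:
On the way, in this order (a step that is already met when the one before it is completed fails the run):
1. the fingertips dwell just above the tube standing on end, over its middle (horizontal distance between the grasp point and tube_pin_top below 0.022 m and z of the grasp point in the frame of tube_pin_top between 0.015 and 0.075 m), for 1.5 s.
2. the fingertips dwell just above the gear ring, over its middle (horizontal distance between the grasp point and gear_ring_top below 0.022 m and z of the grasp point in the frame of gear_ring_top between 0.015 and 0.075 m), for 1.5 s.
3. the fingertips dwell just above the spindle cap, over its middle (horizontal distance between the grasp point and spindle_cap_top below 0.022 m and z of the grasp point in the frame of spindle_cap_top between 0.015 and 0.075 m), for 1.5 s.
At the end, for the whole second after the job is handed in: The fingertips are still just above the middle of the spindle cap (the point between the finger pads within 22 mm sideways of its axis and 15 to 75 mm above its top, so that closed tips stand at most about 55 mm above it), touching nothing, and none of the eight parts has moved more than 6 mm (all of step 3 and distance of each of tube_pin_top, gear_ring_top, spindle_cap_top, lug_tube_top, forged_arm_top, elbow_top, bush_top, stub_pin_top from where it was at the start of the episode below 0.006 m).
It fails at once if the robot touched something (contact force between any of the fingers, the arm and anything else above 0.3 N).
It fails at once if a part was shifted by more than 8 mm or lifted (distance of any of tube_pin_top, gear_ring_top, spindle_cap_top, lug_tube_top, forged_arm_top, elbow_top, bush_top, stub_pin_top from where it was at the start of the episode above 0.008 m).
It fails at once if the fingertips came low over the middle of a part that is not on the list ((horizontal distance between the grasp point and lug_tube_top below 0.022 m and z of the grasp point in the frame of lug_tube_top below 0.075 m) or (horizontal distance between the grasp point and forged_arm_top below 0.022 m and z of the grasp point in the frame of forged_arm_top below 0.075 m) or (horizontal distance between the grasp point and elbow_top below 0.022 m and z of the grasp point in the frame of elbow_top below 0.075 m) or (horizontal distance between the grasp point and bush_top below 0.022 m and z of the grasp point in the frame of bush_top below 0.075 m) or (horizontal distance between the grasp point and stub_pin_top below 0.022 m and z of the grasp point in the frame of stub_pin_top below 0.075 m)).
It also fails if it takes over 54 s, if anything falls off the work surface, if the arm or the gripper's body presses on something with over 40 N, if the wrist force passes 120 N, or if a joint passes its speed limit or range.

## Working session

There is one attempt and no reset: what is moved stays moved. The work goes in short steps, Python scripts to look and compute and a tool call to move; the robot and the scene stay as the last step left them, time stands still between calls to the robot, and variables do not carry over. Pictures are saved under pics/ and viewed, at most 10 in all, crops included, and the job is handed in when it is done.

Besides the shell and the picture viewer there is one more tool, called after "Call:" by a JSON object that holds its "method" and its "body". apply_moves: Moves the arm, as the interface text tells. Its arguments: {"type":"object","properties":{"deltas":{"type":"array"},"newtons":{"type":"number"}},"required":["deltas"]}

```bash
mkdir -p pics; python3 - <<'E'
from bench import ctrl, imaging
import cv2,pickle
d={}
for n in("top","side"):
    c=imaging.camera(n);d[n]=c
    cv2.imwrite(f"pics/{n}0.png",cv2.resize(c["pixels"][:,:,::-1],(800,600),interpolation=cv2.INTER_CUBIC))
    print(n,c["camera_matrix"],c["R"],c["t"])
pickle.dump(d,open("cams.pkl","wb"))
s=ctrl.sense();print(s["clock"],s["tcp_pos"],s["tcp_rot"],s["gripper_width"],ctrl.grasp_offset)
E
```

```text
top [[420.39610664   0.         279.39502538]
 [  0.         420.39610664 203.97304326]
 [  0.           0.           1.        ]] [[-0.01244359 -0.99991479 -0.00394656]
 [-0.99129976  0.0128534  -0.13099454]
 [ 0.1310341   0.00228218 -0.99137523]] [0.01430216 0.55669312 0.91436132]
side [[516.68899882   0.         278.5566496 ]
 [  0.         516.68899882 203.05886544]
 [  0.           0.           1.        ]] [[ 0.99792427  0.06367217  0.00964366]
 [ 0.03645463 -0.43508877 -0.89964928]
 [-0.05308677  0.89813341 -0.43650679]] [-0.54562098  0.0466446   1.10577344]
0.1 [ 0.22652564 -0.5006886   0.23048084] [ 6.62084311e-01 -3.07056070e+00 -2.63330316e-03] 0.08531947836199959 0.0187
```

View pics/top0.png

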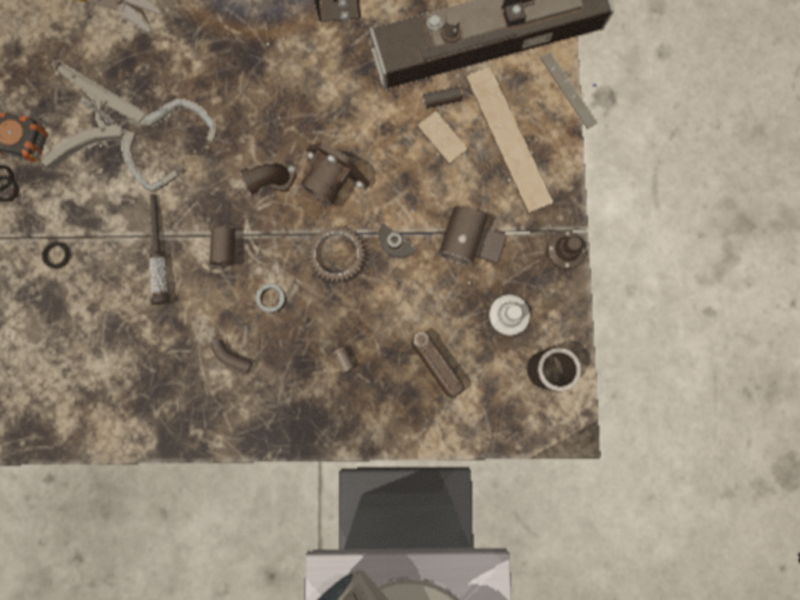

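View pics/side0.png

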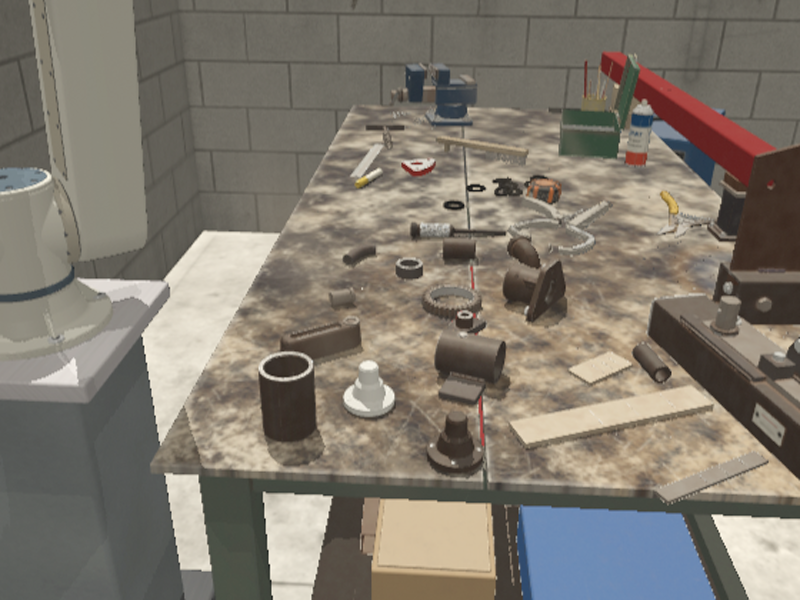

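Top view, 800-px scale:
- **Tube:** the only upright tube, rim at (558,369) top and (287,366) side.
- **Gear ring:** the toothed one at (339,255) top and (451,300) side. The plain rings at (271,298) and (56,254) have no teeth.
- **Cap candidates:** brown stepped cap (570,245), white twin (510,314) and flat disc with hub (394,240). The brown one fits because it is tall, bolt-flanged and not white; side view (456,440).

I'll enlarge these to confirm and triangulate.

```bash
cat > tri.py <<'E'
import pickle,numpy as np,cv2
d=pickle.load(open("cams.pkl","rb"))
def tri(t,s):
    P=[d[n]["camera_matrix"]@np.c_[d[n]["R"],d[n]["t"]] for n in("top","side")]
    X=cv2.triangulatePoints(*P,np.array(t,float).reshape(2,1),np.array(s,float).reshape(2,1))
    return (X[:3]/X[3]).ravel()
def proj(n,X):
    q=d[n]["camera_matrix"]@(d[n]["R"]@np.array(X,float)+d[n]["t"]);return q[:2]/q[2]
E
python3 - <<'E'
from tri import *
for k,t,s in(("tube",(559,369),(287,366)),("ring",(339,255),(451,299)),("cap",(573,241),(457,416)),
 ("lug",(472,232),(470,358)),("arm",(438,363),(320,332)),("elbow",(232,355),(360,254)),("bush",(223,243),(459,243)),("stub",(345,358),(342,296)),("white",(515,311),(369,365))):
    print(k,tri(np.array(t)*.7,np.array(s)*.7).round(4))
def crop(n,x,y,w,h): # native px
    return cv2.resize(d[n]["pixels"][y:y+h,x:x+w,::-1],(400,300),interpolation=cv2.INTER_CUBIC)
a=crop("top",350,150,80,60);b=crop("side",280,270,80,60)
c=crop("top",360,225,80,60);e=crop("side",160,235,80,60)
f=crop("top",200,150,80,60);g=crop("side",280,185,80,60)
im=np.vstack([np.hstack([a,b]),np.hstack([c,e]),np.hstack([f,g])])
cv2.imwrite("pics/crop1.png",cv2.resize(im,(533,600),interpolation=cv2.INTER_AREA))
E
```

```text
tube [ 0.4329 -0.2276  0.0832]
ring [0.623  0.1053 0.0104]
cap [ 0.6293 -0.2671  0.0533]
lug [ 0.6489 -0.1112  0.0345]
arm [ 0.4424 -0.0525  0.0307]
elbow [0.4607 0.2777 0.0083]
bush [0.6383 0.2899 0.0312]
stub [0.4529 0.095  0.0139]
white [ 0.5217 -0.1715  0.0544]
```

View pics/crop1.png

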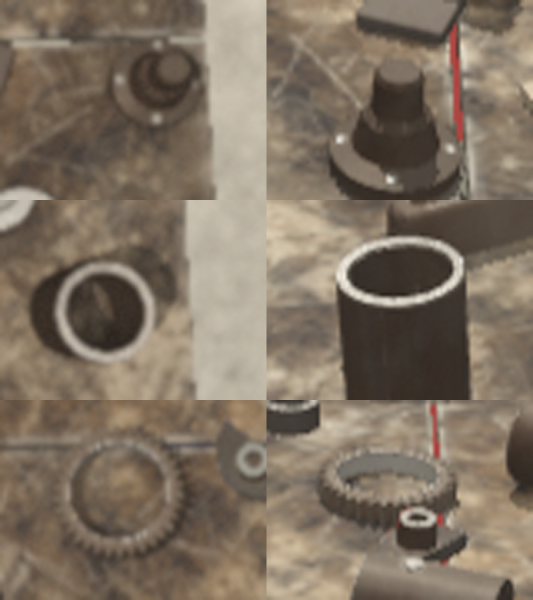

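The crop confirms the brown bolt-flanged cap, the upright tube and the toothed ring. The triangulated heights agree with the text. First I'll move over the tube.

Call:
{"method": "apply_moves", "body": {"deltas": [[1,[-0.03,0.016,0],[0,0,0]],[1,[-0.05,0.027,0],[0,0,0]],[1,[-0.05,0.027,0],[0,0,0]],[1,[-0.05,0.027,0],[0,0,0]],[1,[-0.05,0.027,0],[0,0,0]],[1,[-0.05,0.027,0],[0,0,0]],[1,[-0.05,0.027,0],[0,0,0]],[1,[-0.05,0.027,0],[0,0,0]],[1,[-0.05,0.027,0],[0,0,0]],[1,[-0.05,0.027,0],[0,0,0]],[1,[-0.021,0.014,0],[0,0,0]],[1,[0,0,0],[0,0,0]],[1,[0,0,0],[0,0,0]],[1,[0,0,0],[0,0,0]]]}}

```text
clock: 1.85
tcp_pos: [0.4326, -0.2286, 0.2313]
tcp_rot: [0.661, -3.071, 0.0]
wrist_force: [0.5, 0.4, -0.4]
gripper_width: 0.0001
grip_force: 0.0
```

Call:
{"method": "apply_moves", "body": {"deltas": [[1,[0,0,0.03],[0,0,0]],[1,[0,0,0.04],[0,0,0]],[1,[0,0,0.04],[0,0,0]],[1,[0,0,0.025],[0,0,0]],[1,[0,0,0],[0,0,0]],[1,[0,0,0],[0,0,0]]]}}

```text
clock: 2.6
tcp_pos: [0.4334, -0.2285, 0.1511]
tcp_rot: [-0.661, 3.07, -0.001]
wrist_force: [0.3, 0.5, 0.4]
gripper_width: -0.0002
grip_force: 0.0
```

```bash
cat > look.py <<'E'
import sys,numpy as np,cv2
from bench import ctrl,imaging
from tri import proj
name,*P=sys.argv[1:];T=np.array(P,float)
s=ctrl.sense();p=s["tcp_pos"];ims=[]
for n in("top","side"):
    im=imaging.camera(n)["pixels"][:,:,::-1]
    u,v=proj(n,T);x=int(np.clip(u-50,0,460));y=int(np.clip(v-50,0,320))
    im=cv2.resize(im[y:y+100,x:x+100],(400,400),interpolation=cv2.INTER_CUBIC)
    for X,c in((T,(0,255,0)),(p,(0,0,255))):
        q=(proj(n,X)-[x,y]+.5)*4;cv2.drawMarker(im,tuple(int(k) for k in q),c,0,14,1)
    ims.append(im)
cv2.imwrite(f"pics/{name}.png",np.hstack(ims));print(p,s["clock"])
E
python3 look.py tube 0.4329 -0.2276 0.085
```

```text
[ 0.43336295 -0.22848495  0.15113036] 2.6
```

View pics/tube.png

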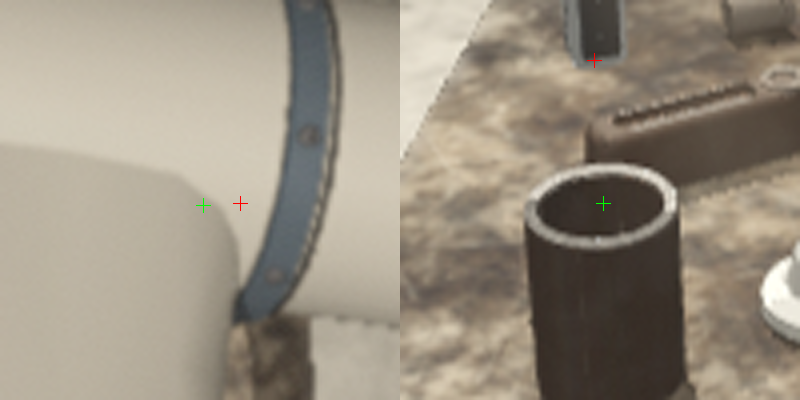

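The side view shows the tip marker (595,60) on the real fingertips and the rim centre (603,204) on the tube's middle. Calibration holds, so I'll descend 4 cm and dwell.

Call:
{"method": "apply_moves", "body": {"deltas": [[1,[0,0,0.025],[0,0,0]],[1,[0,0,0.025],[0,0,0]],[1,[0,0,0.015],[0,0,0]],[1,[0,0,0],[0,0,0]],[1,[0,0,0],[0,0,0]],[1,[0,0,0],[0,0,0]],[1,[0,0,0],[0,0,0]],[1,[0,0,0],[0,0,0]],[1,[0,0,0],[0,0,0]],[1,[0,0,0],[0,0,0]],[1,[0,0,0],[0,0,0]],[1,[0,0,0],[0,0,0]],[1,[0,0,0],[0,0,0]],[1,[0,0,0],[0,0,0]],[1,[0,0,0],[0,0,0]],[1,[0,0,0],[0,0,0]],[1,[0,0,0],[0,0,0]],[1,[0,0,0],[0,0,0]],[1,[0,0,0],[0,0,0]],[1,[0,0,0],[0,0,0]]]}}

```text
clock: 5.2
tcp_pos: [0.4331, -0.228, 0.1113]
tcp_rot: [-0.662, 3.071, 0.0]
wrist_force: [-0.1, -1.0, 0.1]
gripper_width: 0.0003
grip_force: 0.0
```

Call:
{"method": "apply_moves", "body": {"deltas": [[1,[0,0,0],[0,0,0]],[1,[0,0,0],[0,0,0]],[1,[0,0,-0.04],[0,0,0]],[1,[0,0,-0.05],[0,0,0]],[1,[0,0,-0.05],[0,0,0]],[1,[0,0,-0.05],[0,0,0]],[1,[0,0,-0.015],[0,0,0]],[1,[0,0,0],[0,0,0]]]}}

```text
clock: 6.2
tcp_pos: [0.4332, -0.2279, 0.2342]
tcp_rot: [-0.662, 3.07, 0.0]
wrist_force: [1.3, 0.2, -0.3]
gripper_width: 0.0001
grip_force: 0.0
```

Call:
{"method": "apply_moves", "body": {"deltas": [[1,[-0.029,0.022,0],[0,0,0]],[1,[-0.046,0.033,0],[0,0,0]],[1,[-0.046,0.033,0],[0,0,0]],[1,[-0.046,0.033,0],[0,0,0]],[1,[-0.046,0.033,0],[0,0,0]],[1,[-0.046,0.033,0],[0,0,0]],[1,[-0.046,0.033,0],[0,0,0]],[1,[-0.046,0.033,0],[0,0,0]],[1,[-0.046,0.033,0],[0,0,0]],[1,[-0.046,0.033,0],[0,0,0]],[1,[-0.046,0.033,0],[0,0,0]],[1,[-0.028,0.023,0],[0,0,0]],[1,[0,0,0],[0,0,0]],[1,[0,0,0],[0,0,0]]]}}

```text
clock: 7.95
tcp_pos: [0.6225, 0.1045, 0.2332]
tcp_rot: [0.662, -3.069, 0.001]
wrist_force: [0.2, 0.4, -0.2]
gripper_width: 0.0001
grip_force: 0.0
```

Call:
{"method": "apply_moves", "body": {"deltas": [[1,[0,0,0.03],[0,0,0]],[1,[0,0,0.05],[0,0,0]],[1,[0,0,0.05],[0,0,0]],[1,[0,0,0.04],[0,0,0]],[1,[0,0,0.03],[0,0,0]],[1,[0,0,0],[0,0,0]],[1,[0,0,0],[0,0,0]]]}}

```text
clock: 8.82
tcp_pos: [0.6234, 0.1044, 0.1154]
tcp_rot: [-0.661, 3.07, -0.0]
wrist_force: [0.8, 1.0, -0.6]
gripper_width: 0.0002
grip_force: 0.0
```

```bash
python3 look.py ring 0.623 0.1053 0.016
```

```text
[0.62335121 0.10444661 0.11536792] 8.825
```

View pics/ring.png

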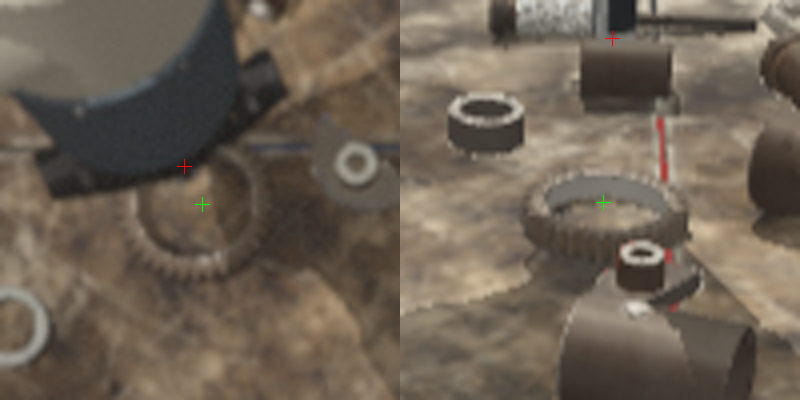

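The markers sit on the ring's centre (top 202,204; side 603,202) with the tips above it. I'll descend 7 cm and dwell, then lift.

Call:
{"method": "apply_moves", "body": {"deltas": [[1,[0,0,0.03],[0,0,0]],[1,[0,0,0.04],[0,0,0]],[1,[0,0,0.03],[0,0,0]],[1,[0,0,0.02],[0,0,0]],[1,[0,0,0],[0,0,0]],[1,[0,0,0],[0,0,0]],[1,[0,0,0],[0,0,0]],[1,[0,0,0],[0,0,0]],[1,[0,0,0],[0,0,0]],[1,[0,0,0],[0,0,0]],[1,[0,0,0],[0,0,0]],[1,[0,0,0],[0,0,0]],[1,[0,0,0],[0,0,0]],[1,[0,0,0],[0,0,0]],[1,[0,0,0],[0,0,0]],[1,[0,0,0],[0,0,0]],[1,[0,0,0],[0,0,0]],[1,[0,0,0],[0,0,0]],[1,[0,0,0],[0,0,0]],[1,[0,0,0],[0,0,0]]]}}

```text
clock: 11.42
tcp_pos: [0.623, 0.1049, 0.0423]
tcp_rot: [0.662, -3.071, 0.0]
wrist_force: [0.7, -0.9, 0.7]
gripper_width: 0.0001
grip_force: 0.0
```

Call:
{"method": "apply_moves", "body": {"deltas": [[1,[0,0,0],[0,0,0]],[1,[0,0,0],[0,0,0]],[1,[0,0,0],[0,0,0]],[1,[0,0,-0.04],[0,0,0]],[1,[0,0,-0.06],[0,0,0]],[1,[0,0,-0.06],[0,0,0]],[1,[0,0,-0.06],[0,0,0]],[1,[0,0,-0.06],[0,0,0]],[1,[0,0,-0.03],[0,0,0]],[1,[0,0,0],[0,0,0]]]}}

```text
clock: 12.68
tcp_pos: [0.6236, 0.1051, 0.2298]
tcp_rot: [-0.662, 3.068, 0.001]
wrist_force: [0.7, 0.2, 0.3]
gripper_width: 0.0001
grip_force: 0.0
```

Call:
{"method": "apply_moves", "body": {"deltas": [[1,[0.018,-0.039,0],[0,0,0]],[1,[0.021,-0.049,0],[0,0,0]],[1,[0.021,-0.049,0],[0,0,0]],[1,[0.021,-0.049,0],[0,0,0]],[1,[0.021,-0.049,0],[0,0,0]],[1,[0.021,-0.049,0],[0,0,0]],[1,[0.021,-0.049,0],[0,0,0]],[1,[0.021,-0.049,0],[0,0,0]],[1,[0.021,-0.049,0],[0,0,0]],[1,[0.021,-0.049,0],[0,0,0]],[1,[0.021,-0.049,0],[0,0,0]],[1,[0.019,-0.04,0],[0,0,0]],[1,[0,0,0],[0,0,0]],[1,[0,0,0],[0,0,0]]]}}

```text
clock: 14.42
tcp_pos: [0.6284, -0.2668, 0.2271]
tcp_rot: [0.662, -3.07, -0.002]
wrist_force: [0.1, -0.9, -0.0]
gripper_width: 0.0002
grip_force: 0.0
```

Call:
{"method": "apply_moves", "body": {"deltas": [[1,[0,0,0.03],[0,0,0]],[1,[0,0,0.05],[0,0,0]],[1,[0,0,0.04],[0,0,0]],[1,[0,0,0.02],[0,0,0]],[1,[0,0,0],[0,0,0]],[1,[0,0,0],[0,0,0]]]}}

```text
clock: 15.18
tcp_pos: [0.6293, -0.2673, 0.1456]
tcp_rot: [-0.663, 3.069, -0.002]
wrist_force: [-1.7, -0.6, 0.0]
gripper_width: -0.0001
grip_force: 0.0
```

```bash
python3 look.py cap 0.6293 -0.2671 0.055
```

```text
[ 0.62929791 -0.26730537  0.14563584] 15.175
```

View pics/cap.png

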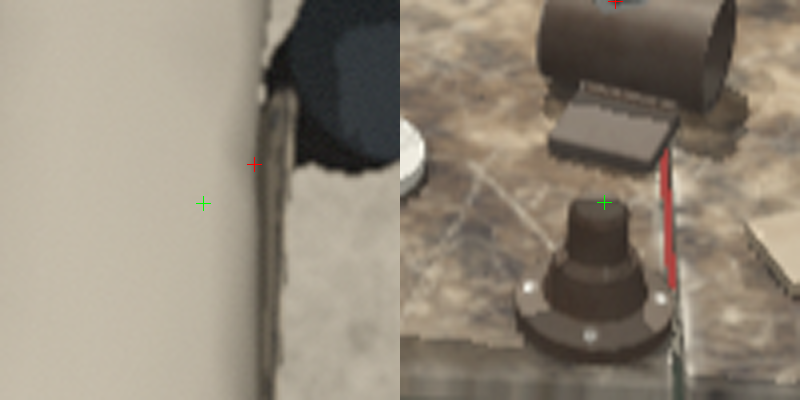

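The side view puts the marker at (604,203) on the top of the neck, about 1 px from its centre (599,207). The parts in view are undisturbed. I'll descend 6 cm and dwell.

Call:
{"method": "apply_moves", "body": {"deltas": [[1,[0,0,0.03],[0,0,0]],[1,[0,0,0.04],[0,0,0]],[1,[0,0,0.02],[0,0,0]],[1,[0,0,0.013],[0,0,0]],[1,[0,0,0],[0,0,0]],[1,[0,0,0],[0,0,0]],[1,[0,0,0],[0,0,0]],[1,[0,0,0],[0,0,0]],[1,[0,0,0],[0,0,0]],[1,[0,0,0],[0,0,0]],[1,[0,0,0],[0,0,0]],[1,[0,0,0],[0,0,0]],[1,[0,0,0],[0,0,0]],[1,[0,0,0],[0,0,0]],[1,[0,0,0],[0,0,0]],[1,[0,0,0],[0,0,0]],[1,[0,0,0],[0,0,0]],[1,[0,0,0],[0,0,0]],[1,[0,0,0],[0,0,0]],[1,[0,0,0],[0,0,0]]]}}

```text
clock: 17.77
tcp_pos: [0.6286, -0.2673, 0.0825]
tcp_rot: [-0.662, 3.071, 0.0]
wrist_force: [1.0, 0.3, 0.6]
gripper_width: 0.0002
grip_force: 0.0
```

Call:
{"method": "apply_moves", "body": {"deltas": [[1,[0,0,0],[0,0,0]],[1,[0,0,0],[0,0,0]],[1,[0,0,0],[0,0,0]],[1,[0,0,0],[0,0,0]]]}}

```text
clock: 18.27
tcp_pos: [0.6286, -0.2673, 0.0825]
tcp_rot: [0.662, -3.071, 0.0]
wrist_force: [0.5, 0.2, -0.6]
gripper_width: -0.0003
grip_force: 0.0
```

```bash
python3 look.py cap2 0.6293 -0.2671 0.055
```

```text
[ 0.62864114 -0.26727802  0.08248955] 18.275
```

View pics/cap2.png

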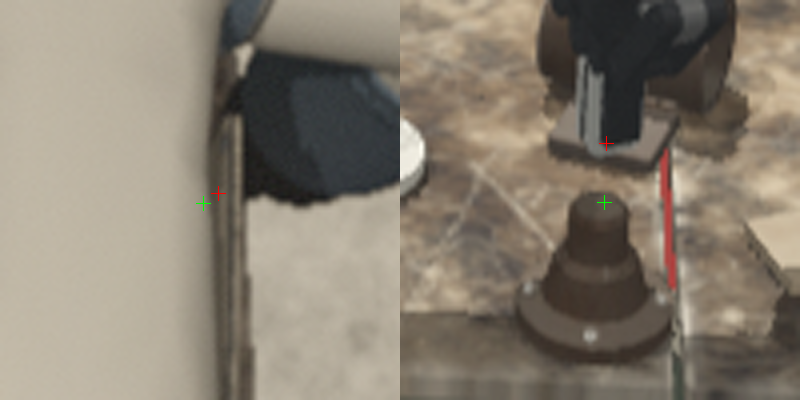

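The fingertips (607,143) stand directly above the cap's neck (602,203) with a clear gap, so I'll hand in.

```bash
python3 -c "
from bench import job;print(job.finish_job())"
```

```text
the job is handed in; nothing more can be done
None
```

I pointed at the tube, the gear ring and then the spindle cap, holding about 26 mm above each for about two seconds or more; the job is handed in with the arm still over the cap, though the hand-in returned no verdict, and I saw no sign of contact or of a part moving.

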